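# Lock the top sieve stage onto the glaze sieve stack

### The arm

A 7-joint arm with a two-finger parallel gripper is mounted at the origin on the work surface. World frame = base frame: x ahead of the robot, y to its left, z up, the work surface at z = 0. Lengths are in m, angles in rad, forces in N, time in s.
With the tool pointing down it reaches from about 0.4 to 0.9 m from the base axis. Payload 5.5 kg.
Tool frame: the origin (TCP) lies at the very end of the fingers, on their centre line; the grasp point (between the pads) lies 19 mm behind it (bot.grip_depth is the distance from the TCP to the grasp point, in m); z points along the fingers, y is the line along which they close (so a half turn about z gives the same grasp; the last joint's range is limited). The gripper opens to 92 mm and grips with 3 to 60 N. Pads are 19 mm wide; open, the fingers measure 130 mm over their backs; the gripper's body (75 mm by 190 mm) begins 47 mm behind the grasp point.
Start: joints at [1.522, 0.501, -0.427, 1.55, 0.221, 1.138, -0.21], TCP at [0.199, -0.619, 0.227] pointing down, gripper open.
Joint ranges: [-2.88, 2.88], [-0.31, 2.03], [-1.54, 1.56], [0.2, 2.42], [-1.41, 4.55], [0.19, 2.02], [-2.57, 2.57]. Speed limits (rad/s): [2.57, 2.57, 3.14, 3.14, 3.14, 3.14, 3.14].

### API

Orientations are given as a unit quaternion [x, y, z, w].
In Python, from workcell import bot gives the robot as it stands.
- The arm moves only by the tool drive_tool, never from a script. Its argument "steps" is one flat list of numbers, 7 for each row, row after row: the shift along the tool's x, y, z in mm, then the turn, a rotation vector about the tool's x, y, z in rad, then the opening, from 0 (shut) to 1 (fully open). A call has 1 to 5 rows; each row shifts and turns the commanded pose from where the row before left it, along the tool's axes as they then stand; what a row does not reach is not made up. A row lasts 1/12 s, in which the tool goes at most 41.7 mm and 7.16 degrees, less where a joint would pass 70% of its speed; a pose out of reach is approached as far as the arm can. A call with a gripper value outside its range is refused whole. The fingers move at their own pace and stop on an object; "grip_force" is the grip in N (left out, the last holds). Time passes only in rows, so rows that do not move let the fingers close. It gives the time, the measured TCP pose, the force, the opening and the grip force at its end, in the units of the state.
- bot.get_obs(): the state, without advancing time (a new reading comes with each control period).
- bot.snapshot(name): name is "scene" or "top"; returns the picture (400x640x3 uint8, blue, green, red); there is no depth.
- bot.camera_info(name): a dict with "camera_matrix" (3x3 intrinsics, pixels), "rvec" (rotation vector, rad) and "tvec" (3), from world to camera coordinates, as OpenCV has them. Camera axes: x right, y down, z forward; pixel columns grow to the right and rows downward; lengths in m; the calibration is good to about 2 mm. A picture is of the moment at which its call begins. camera_info takes no time and is no camera call.
- bot.close_job(): hands the job in; it is judged then, once.
The state is a dict: "time": time; "joint_positions": joint angles; "dq": joint speeds; "tau": joint torques, N m; "tcp_pos": TCP position; "tool_rot": TCP orientation; "contact_force": force on the tool from outside, world axes, zero at the start; "torque": the same for the moment, N m; "opening": finger opening in m; "gripper_force": force on a finger pad.
Only numpy, scipy, OpenCV 4.12 (cv2) and the standard library are available. Lean on these libraries where they do the work, as an engineer would, in place of code of your own. Each camera call takes 0.05 s, during which the arm holds its last target. There are 200 camera calls.

### The job

Finish the glaze sieve: take the narrow sieve stage (the one with a straight grip bar whose ring is as wide as the stack), lower it into the stack screwed to the bench so that its two lugs drop through the rim notches, and turn it a quarter turn clockwise, seen from above, to its stop. Let go of it sitting level and fully down on the rim. Leave the wide sieve stage and the knobbed cover where they stand.

Things in the scene. Friction and masses are not known exactly. Their poses are not given: they have to be found in the camera images.
- stage: Narrow white loose sieve stage to fit. Origin: centre of underside, z up. Spigot 38 mm diameter, 20 mm tall; at its foot (height 0-9 mm) two lugs 12 mm wide along +x and -x, to 30 mm from the axis. Above it a ring 76 mm diameter, height 20-44 mm; on top a grip bar 14 mm thick (y), 66 mm long (x, in line with the lugs), top at 78 mm: pinch it across y from above. Half-turn symmetric. 180 g.
- receiver: White sieve stack, 82 mm diameter, on a fixed foot. Origin: centre of underside, z up. Rim at 85 mm, lip 7 mm thick, hole 48 mm, notches at +x and -x 26 mm wide to 36 mm from axis. Stage enters with its x along receiver x, either way (spare 12 degrees, 5 mm). Down, ring on rim: stage origin at 65 mm, lugs 4 mm under the lip; turns freely, clockwise only, to a stop just past 90 degrees.
- wide_stage: A wide sieve stage of another set, not wanted, loose: like the narrow stage and of the same height, but its ring is 104 mm in diameter and its grip bar 94 mm long. Origin: centre of its underside.
- cover: A plain cover, not wanted, loose: a flat white disc 76 mm in diameter and 26 mm tall with a round knob, 28 mm in diameter, in the middle; 54 mm tall in all; no bar, no lugs. Origin: centre of its underside.
Things that resemble listed ones, but are neither listed nor needed, are in the scene too. What is shaped like the stage but purple or yellow is not meant. What is shaped like the receiver but green is not meant.

How it is judged:
By the outcome, as a careful person would: the job done as asked, in the order asked, and still so for the second after the job is handed in, with the robot touching nothing.
It also fails if it takes over 48 s, if anything falls off the work surface, if the arm or the gripper's body presses on something with over 40 N, if the wrist force passes 120 N, or if a joint passes its speed limit or range.

## Working session

There is one attempt and no reset: what is moved stays moved. The work goes in short steps, Python scripts to look and compute and a tool call to move; the robot and the scene stay as the last step left them, time stands still between calls to the robot, and variables do not carry over. Pictures are saved under pics/ and viewed, at most 10 in all, crops included, and the job is handed in when it is done.

Besides the shell and the picture viewer there is one more tool, called after ">>>" by a JSON object that holds its "api" and its "payload", one argument or row to a line. drive_tool: Moves the arm, as the interface text tells. Its arguments: {"type":"object","properties":{"steps":{"type":"array","items":{"type":"number"}},"grip_force":{"type":"number"}},"required":["steps"]}

```bash
mkdir -p pics; python3 - <<'E'
from workcell import bot
import cv2
for n in("scene","top"):
    cv2.imwrite(f"pics/{n}0.png",bot.snapshot(n)); print(bot.camera_info(n))
o=bot.get_obs();print(o)
E
```

```text
{'camera_matrix': array([[494.6254779 ,   0.        , 324.02782901],
       [  0.        , 494.6254779 , 193.63660129],
       [  0.        ,   0.        ,   1.        ]]), 'rvec': array([ 0.62735443,  2.65697708, -1.12832382]), 'tvec': array([ 0.42905238, -0.12116897,  1.29950777])}
{'camera_matrix': array([[452.3926675 ,   0.        , 312.42679691],
       [  0.        , 452.3926675 , 198.54454082],
       [  0.        ,   0.        ,   1.        ]]), 'rvec': array([ 2.12495842, -2.14155966,  0.18547929]), 'tvec': array([0.0187889 , 0.50250928, 0.9132349 ])}
{'time': 0.1, 'joint_positions': array([ 1.52221689,  0.50179172, -0.42682775,  1.55137871,  0.22077918,
        1.13831065, -0.210293  ]), 'dq': array([ 6.03186893e-04, -2.07098163e-03, -2.24139742e-03, -4.31094886e-03,
       -8.14129274e-04, -5.02341851e-05, -1.69061401e-03]), 'tau': array([-1.13142291e-02, -5.67864347e+01, -5.83832592e+00, -2.79910058e+01,
       -6.89866673e-02,  2.41898041e-02,  1.32167028e-05]), 'tcp_pos': array([ 0.19916906, -0.61803916,  0.22574644]), 'tool_rot': array([ 9.87867859e-01,  1.55294079e-01, -9.64990137e-05, -9.12765412e-04]), 'contact_force': array([ 0.35215256,  0.15449991, -0.52763682]), 'torque': array([0.02001971, 0.00652695, 0.0199261 ]), 'gripper_force': 0.0, 'opening': 0.09191350838308478}
```

View pics/top0.png

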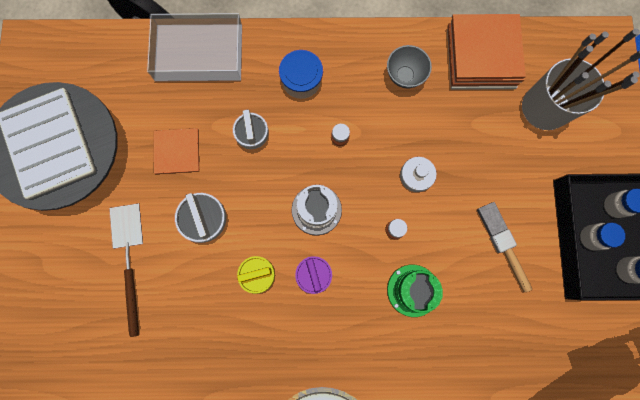

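View pics/scene0.png

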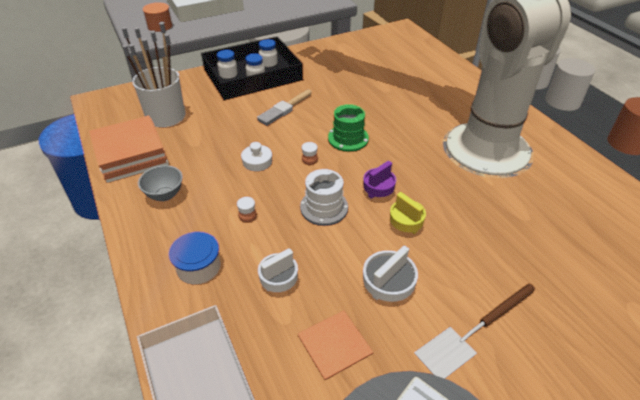

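The top view shows the narrow stage at about (250,130), the wide stage at (200,218), the receiver at (317,208) and the cover at (419,174). The scene view shows the narrow stage at (278,270) and the receiver at (324,195). Next I'll zoom in.

```bash
python3 - <<'E'
import cv2,numpy as np
t=cv2.imread("pics/top0.png");s=cv2.imread("pics/scene0.png")
c=[t[100:160,215:295],t[175:245,275:360],s[240:300,240:320],s[160:230,285:365]]
c=[cv2.resize(x,(400,300),interpolation=cv2.INTER_CUBIC) for x in c]
cv2.imwrite("pics/crop1.png",np.vstack([np.hstack(c[:2]),np.hstack(c[2:])]))
E
```

```text
(no output)
```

View pics/crop1.png

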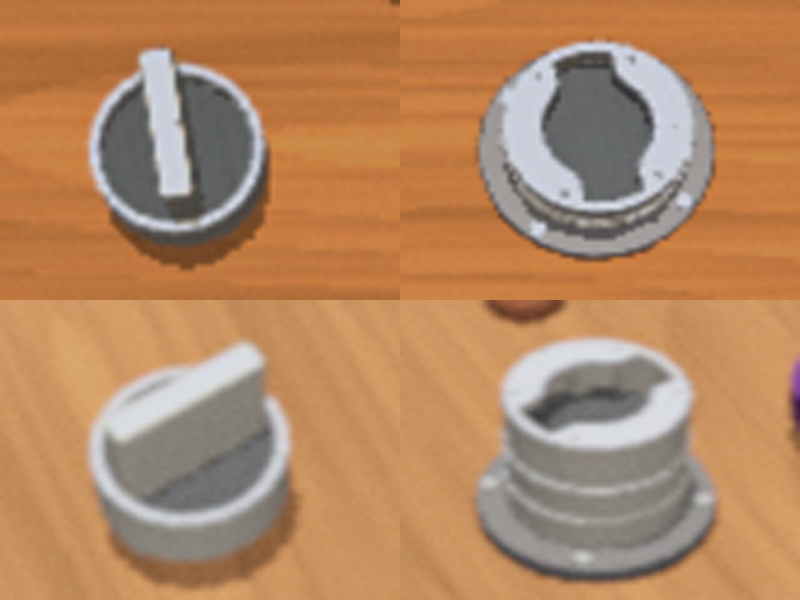

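```bash
cat > h.py <<'E'
from workcell import bot
import cv2,numpy as np
from scipy.spatial.transform import Rotation as R
def ray(n,u,v,z):
    c=bot.camera_info(n);Rm=cv2.Rodrigues(c["rvec"])[0];o=-Rm.T@c["tvec"]
    d=Rm.T@np.linalg.inv(c["camera_matrix"])@[u,v,1]
    return (o+d*(z-o[2])/d[2]).round(4)
E
python3 - <<'E'
from h import *
def p(l,n,u,v,z,w): print(l,w:=ray(n,u,v,z)[:2]); return w
a=p("bar a","top",245.8,109.8,.078,0);b=p("bar b","top",249.6,138.6,.078,0)
print("mid",(a+b)/2,"len",np.linalg.norm(a-b),"ang",np.degrees(np.arctan2(*(a-b)[::-1])))
p("ring","top",250.2,129,.044,0); p("bar scene","scene",276.8,258.2,.078,0)
r=p("rim","top",316.5,204.2,.085,0);p("rim scene","scene",323.8,182,.085,0)
a=p("n a","top",313.7,188.1,.085,0);b=p("n b","top",319.9,220.3,.085,0)
print("mid",(a+b)/2,"len",np.linalg.norm(a-b),"ang",np.degrees(np.arctan2(*(a-b)[::-1])))
q=R.from_quat(bot.get_obs()["tool_rot"]);print(q.as_matrix().round(3))
for n,u,v in(("wide",200,218),("cover",419,174),("purple",314,275),("yellow",256,275)): p(n,"top",u,v,.05,0)
E
```

```text
bar a [0.6873 0.1538]
bar b [0.6243 0.1448]
mid [0.6558 0.1493] len 0.06363961030678933 ang 8.130102354155955
ring [0.6565 0.1486]
bar scene [0.6585 0.1549]
rim [0.4838 0.0069]
rim scene [0.4876 0.0117]
n a [0.5169 0.0123]
n b [4.511e-01 4.000e-04]
mid [0.484   0.00635] len 0.06686740611089984 ang 10.251198750817428
[[ 0.952  0.307 -0.   ]
 [ 0.307 -0.952  0.002]
 [ 0.    -0.002 -1.   ]]
wide [0.4621 0.2493]
cover [ 0.5525 -0.2113]
purple [0.3432 0.0129]
yellow [0.3442 0.1312]
```

>>> {"api": "drive_tool", "payload": {
  "steps": [28,-24.7,0,0,0,0,1,28,-24.7,0,0,0,0,1,28,-24.7,0,0,0,0,1,28,-24.7,0,0,0,0,1,28,-24.7,0,0,0,0,1]
}}

```text
time: 0.52
tcp_pos: [0.2952, -0.4563, 0.2263]
tool_rot: [0.988, 0.155, -0.0, -0.0]
contact_force: [0.6, 0.4, -0.3]
opening: 0.0915
gripper_force: 0.0
```

>>> {"api": "drive_tool", "payload": {
  "steps": [28,-24.7,0,0,0,0,1,28,-24.7,0,0,0,0,1,28,-24.7,0,0,0,0,1,28,-24.7,0,0,0,0,1,28,-24.7,0,0,0,0,1]
}}

```text
time: 0.93
tcp_pos: [0.3904, -0.2959, 0.2266]
tool_rot: [0.988, 0.155, -0.0, 0.0]
contact_force: [1.2, 0.1, 0.2]
opening: 0.0922
gripper_force: 0.0
```

```bash
cat > s.py <<'E'
from h import *
o=bot.get_obs();np.set_printoptions(precision=4,suppress=True)
m=R.from_quat(o["tool_rot"]).as_matrix()
print(o["time"],o["tcp_pos"],"yaw",np.degrees(np.arctan2(m[1,0],m[0,0])),"z",m[:,2],"\n",o["joint_positions"],o["contact_force"],o["torque"],o["opening"],o["gripper_force"])
E
python3 s.py
```

```text
0.9333 [ 0.3904 -0.2959  0.2266] yaw 17.85479013305049 z [-0.0004 -0.0001 -1.    ] 
 [ 1.1364  0.2319 -0.6176  1.938   0.1572  1.0192 -0.8105] [1.2079 0.0815 0.1775] [-0.0402 -0.0755  0.0056] 0.09215189405523982 0.0
```

>>> {"api": "drive_tool", "payload": {
  "steps": [26,-23,0,0,0,0,1,26,-23,0,0,0,0,1,26,-23,0,0,0,0,1,26,-23,0,0,0,0,1,26,-23,0,0,0,0,1]
}}

```text
time: 1.35
tcp_pos: [0.4789, -0.1468, 0.2266]
tool_rot: [0.988, 0.155, -0.0, 0.0]
contact_force: [0.3, -0.3, -0.3]
opening: 0.092
gripper_force: 0.0
```

>>> {"api": "drive_tool", "payload": {
  "steps": [26,-23,0,0,0,0,1,26,-23,0,0,0,0,1,26,-23,0,0,0,0,1,26,-23,0,0,0,0,1,26,-23,0,0,0,0,1]
}}

```text
time: 1.77
tcp_pos: [0.5673, 0.0024, 0.2263]
tool_rot: [0.988, 0.155, -0.0, 0.0]
contact_force: [0.7, -0.8, 0.3]
opening: 0.0919
gripper_force: 0.0
```

>>> {"api": "drive_tool", "payload": {
  "steps": [26,-23,0,0,0,0,1,26,-23,0,0,0,0,1,26,-23,0,0,0,0,1,26,-23,0,0,0,0,1,26,-23,0,0,0,0,1]
}}

```text
time: 2.18
tcp_pos: [0.6559, 0.1516, 0.226]
tool_rot: [0.988, 0.155, -0.001, 0.0]
contact_force: [-0.2, -0.3, 0.5]
opening: 0.092
gripper_force: 0.0
```

>>> {"api": "drive_tool", "payload": {
  "steps": [0,0,0,0,0,-0.12,1,0,0,0,0,0,-0.12,1,0,0,0,0,0,-0.12,1,0,0,0,0,0,-0.12,1,0,0,0,0,0,-0.12,1]
}}

```text
time: 2.6
tcp_pos: [0.6552, 0.1504, 0.226]
tool_rot: [0.896, 0.443, -0.001, -0.0]
contact_force: [0.5, -0.1, -0.2]
opening: 0.0918
gripper_force: 0.0
```

>>> {"api": "drive_tool", "payload": {
  "steps": [0,0,0,0,0,-0.12,1,0,0,0,0,0,-0.12,1,0,0,0,0,0,-0.12,1,0,0,0,0,0,-0.12,1,0,0,0,0,0,-0.12,1]
}}

```text
time: 3.02
tcp_pos: [0.6552, 0.1501, 0.2261]
tool_rot: [0.726, 0.688, -0.0, -0.0]
contact_force: [-0.6, 0.1, 0.4]
opening: 0.092
gripper_force: 0.0
```

```bash
python3 s.py
```

```text
3.0167 [0.6552 0.1501 0.2261] yaw 86.95230722566583 z [-0.001  -0.0003 -1.    ] 
 [ 0.3457  0.6985 -0.9645  1.4764  0.5851  1.2748 -0.734 ] [-0.565   0.0571  0.3613] [ 0.0166 -0.1044 -0.0002] 0.09197187462323185 0.0
```

>>> {"api": "drive_tool", "payload": {
  "steps": [0,0,0,0,0,-0.12,1,0,0,0,0,0,-0.12,1,0,0,0,0,0,-0.12,1,0,0,0,0,0,-0.12,1,0,0,0,0,0,-0.12,1]
}}

```text
time: 3.43
tcp_pos: [0.6553, 0.15, 0.2261]
tool_rot: [0.49, 0.872, -0.0, -0.0]
contact_force: [0.4, -0.3, -0.3]
opening: 0.092
gripper_force: 0.0
```

>>> {"api": "drive_tool", "payload": {
  "steps": [0,0,0,0,0,-0.12,1,0,0,0,0,0,-0.12,1,0,0,0,0,0,-0.12,1,0,0,0,0,0,-0.12,1,0,0,0,0,0,-0.12,1]
}}

```text
time: 3.85
tcp_pos: [0.6553, 0.15, 0.2261]
tool_rot: [0.21, 0.978, -0.0, -0.0]
contact_force: [0.6, -0.2, -0.7]
opening: 0.0921
gripper_force: 0.0
```

>>> {"api": "drive_tool", "payload": {
  "steps": [0,0,0,0,0,-0.12,1,0,0,0,0,0,-0.12,1,0,0,0,0,0,-0.12,1,0,0,0,0,0,-0.11,1,0,0,0,0,0,-0.05,1]
}}

```text
time: 4.27
tcp_pos: [0.6553, 0.1499, 0.2259]
tool_rot: [-0.048, 0.999, -0.0, -0.001]
contact_force: [0.4, -0.6, 0.2]
opening: 0.0917
gripper_force: 0.0
```

>>> {"api": "drive_tool", "payload": {
  "steps": [0,0,15,0,0,0,1,0,0,15,0,0,0,1,0,0,15,0,0,0,1,0,0,10,0,0,0,1,0,0,0,0,0,0,1]
}}

```text
time: 4.68
tcp_pos: [0.6538, 0.1491, 0.1675]
tool_rot: [-0.045, 0.999, -0.001, -0.003]
contact_force: [-0.2, -1.2, 0.1]
opening: 0.0918
gripper_force: 0.0
```

```bash
python3 s.py; python3 - <<'E'
from h import *
t=bot.snapshot("top")[70:170,190:320];s=bot.snapshot("scene")[190:310,220:340]
cv2.imwrite("pics/c2.png",np.hstack([cv2.resize(t,(450,346),interpolation=3)[:346],cv2.resize(s,(346,346),interpolation=3)]))
E
```

```text
4.6833 [0.6538 0.1491 0.1675] yaw -174.863122611023 z [-0.005  -0.0021 -1.    ] 
 [ 0.4643  0.9348 -1.2498  1.5254  0.8982  1.347   0.7863] [-0.2075 -1.201   0.125 ] [ 0.1117 -0.144  -0.0181] 0.09176633768531205 0.0
```

View pics/c2.png

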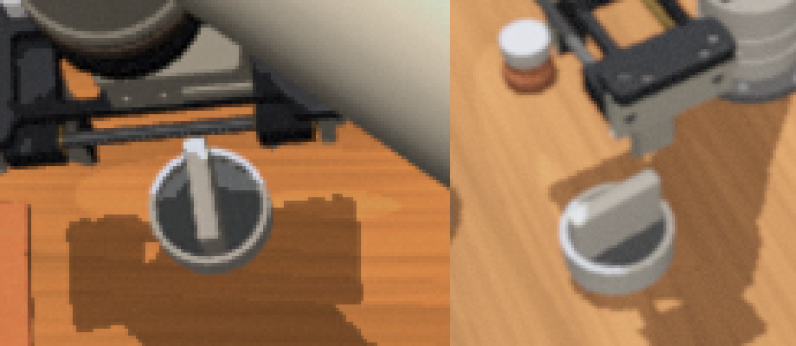

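The stage stands between the fingers, with the bar centre at about (200,190) in the left crop. I'll correct the small offset, turn the last bit and go down.

>>> {"api": "drive_tool", "payload": {
  "steps": [-3,2,0,0,0,-0.05,1,0,0,10,0,0,0,1,0,0,10,0,0,0,1,0,0,10,0,0,0,1,0,0,0,0,0,0,1]
}}

```text
time: 5.2
tcp_pos: [0.657, 0.1515, 0.1387]
tool_rot: [-0.07, 0.998, -0.001, -0.002]
contact_force: [-0.2, -0.3, 0.8]
opening: 0.0917
gripper_force: 0.0
```

>>> {"api": "drive_tool", "payload": {
  "steps": [0,0,10,0,0,0,1,0,0,10,0,0,0,1,0,0,10,0,0,0,1,0,0,10,0,0,0,1,0,0,0,0,0,0,1]
}}

```text
time: 5.62
tcp_pos: [0.657, 0.1518, 0.0987]
tool_rot: [-0.07, 0.998, -0.001, -0.002]
contact_force: [-0.4, -0.2, -0.4]
opening: 0.0916
gripper_force: 0.0
```

```bash
python3 s.py
```

```text
5.6167 [0.657  0.1518 0.0987] yaw -171.9653901408748 z [-0.0033 -0.0013 -1.    ] 
 [ 0.4416  1.0113 -1.1969  1.5607  0.974   1.2648  0.7966] [-0.4067 -0.2117 -0.4407] [ 0.0529 -0.1282  0.0052] 0.09164655348720176 0.0
```

>>> {"api": "drive_tool", "payload": {
  "steps": [0,0,12,0,-0.0035,0,1,0,0,12,0,0,0,1,0,0,12,0,0,0,1,0,0,12,0,0,0,1,0,0,0,0,0,0,1]
}}

```text
time: 6.03
tcp_pos: [0.6568, 0.1516, 0.0501]
tool_rot: [-0.07, 0.998, -0.001, -0.0]
contact_force: [-0.3, -0.9, 0.5]
opening: 0.0921
gripper_force: 0.0
```

>>> {"api": "drive_tool", "payload": {
  "steps": [0,0,0,0,0,0,0.3,0,0,0,0,0,0,0.2,0,0,0,0,0,0,0.1,0,0,0,0,0,0,0,0,0,0,0,0,0,0],
  "grip_force": 30
}}

```text
time: 6.45
tcp_pos: [0.6588, 0.1528, 0.0544]
tool_rot: [-0.07, 0.998, 0.0, 0.002]
contact_force: [0.6, 0.8, 0.7]
opening: 0.0633
gripper_force: 0.0
```

>>> {"api": "drive_tool", "payload": {
  "steps": [0,0,0,0,0,0,0,0,0,0,0,0,0,0,0,0,0,0,0,0,0,0,0,0,0,0,0,0,0,0,0,0,0,0,0]
}}

```text
time: 6.87
tcp_pos: [0.6584, 0.1526, 0.0537]
tool_rot: [-0.07, 0.998, 0.0, 0.002]
contact_force: [-0.1, -0.2, 0.2]
opening: 0.0299
gripper_force: 0.0
```

```bash
python3 s.py
```

```text
6.8667 [0.6584 0.1526 0.0537] yaw -171.9656809507361 z [ 0.0035  0.0005 -1.    ] 
 [ 0.4272  1.0575 -1.1554  1.5818  1.0249  1.2034  0.7698] [-0.115  -0.1914  0.2225] [ 0.1418 -0.1201 -0.0044] 0.02991300464967018 0.0
```

>>> {"api": "drive_tool", "payload": {
  "steps": [0,0,2,0,0,0,0,0,0,1,0,0,0,0,0,0,0,0,0,0,0,0,0,0,0,0,0,0,0,0,0,0,0,0,0]
}}

```text
time: 7.28
tcp_pos: [0.6581, 0.1525, 0.0502]
tool_rot: [-0.07, 0.998, 0.0, 0.001]
contact_force: [-0.1, 0.5, -1.6]
opening: 0.0139
gripper_force: 30.0
```

```bash
python3 s.py
```

```text
7.2833 [0.6581 0.1525 0.0502] yaw -171.96274292476073 z [ 0.0027  0.0003 -1.    ] 
 [ 0.4261  1.0612 -1.152   1.583   1.028   1.1998  0.7682] [-0.0736  0.453  -1.6022] [ 0.0749 -0.1568  0.0115] 0.013881684293575012 29.996435344219208
```

>>> {"api": "drive_tool", "payload": {
  "steps": [0,0,-10,0,0,0,0,0,0,-15,0,0,0,0,0,0,-15,0,0,0,0,0,0,-15,0,0,0,0,0,0,-15,0,0,0,0],
  "grip_force": 40
}}

```text
time: 7.7
tcp_pos: [0.6586, 0.153, 0.1235]
tool_rot: [-0.07, 0.998, 0.0, 0.003]
contact_force: [0.1, -1.0, -2.0]
opening: 0.0141
gripper_force: 40.0
```

>>> {"api": "drive_tool", "payload": {
  "steps": [0,0,-15,0,0,0,0,0,0,-15,0,0,0,0,0,0,-15,0,0,0,0,0,0,-10,0,0,0,0,0,0,0,0,0,0,0]
}}

```text
time: 8.12
tcp_pos: [0.6592, 0.1535, 0.1791]
tool_rot: [-0.07, 0.998, 0.001, 0.004]
contact_force: [0.5, -0.2, -2.3]
opening: 0.0139
gripper_force: 40.0
```

>>> {"api": "drive_tool", "payload": {
  "steps": [19,-12,0,0,0,0,0,19,-12,0,0,0,0,0,19,-12,0,0,0,0,0,19,-12,0,0,0,0,0,19,-12,0,0,0,0,0]
}}

```text
time: 8.53
tcp_pos: [0.571, 0.0791, 0.1746]
tool_rot: [-0.07, 0.998, -0.0, 0.001]
contact_force: [0.9, -0.3, -2.5]
opening: 0.0137
gripper_force: 40.0
```

>>> {"api": "drive_tool", "payload": {
  "steps": [19,-12,0,0,0,0,0,19,-12,0,0,0,0,0,19,-12,0,0,0,0,0,19,-12,0,0,0,0,0,19,-10,0,0,0,-0.039,0]
}}

```text
time: 8.95
tcp_pos: [0.4851, 0.008, 0.1744]
tool_rot: [-0.089, 0.996, -0.0, 0.001]
contact_force: [0.3, -0.6, -2.1]
opening: 0.0133
gripper_force: 40.0
```

>>> {"api": "drive_tool", "payload": {
  "steps": [0,0,0,0,0,0,0,0,0,0,0,0,0,0,0,0,0,0,0,0,0]
}}

```text
time: 9.2
tcp_pos: [0.4867, 0.0092, 0.175]
tool_rot: [-0.089, 0.996, 0.0, 0.002]
contact_force: [0.2, 0.7, -2.2]
opening: 0.014
gripper_force: 40.0
```

```bash
python3 s.py; python3 - <<'E'
from h import *
t=bot.snapshot("top");s=bot.snapshot("scene")
cv2.imwrite("pics/t3.png",t);cv2.imwrite("pics/s3.png",s)
cv2.imwrite("pics/c3.png",np.hstack([cv2.resize(t[130:260,250:380],(400,400),interpolation=3),cv2.resize(s[120:240,265:385],(400,400),interpolation=3)]))
E
```

```text
9.2 [0.4867 0.0092 0.175 ] yaw -169.78397270416468 z [ 0.0039  0.0008 -1.    ] 
 [ 0.9972  0.7558 -1.472   1.9875  0.8215  1.2031  0.9458] [ 0.1594  0.7054 -2.1538] [ 0.1791 -0.1282  0.0212] 0.013983483153092204 39.99663233757019
```

View pics/c3.png

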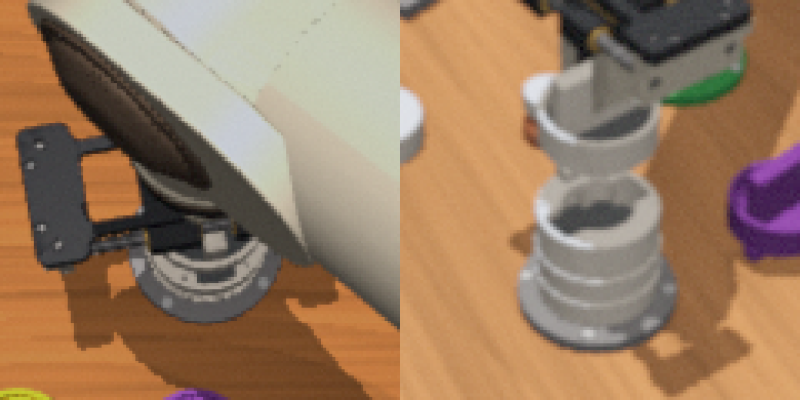

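The left edges (~540) and right edges (~660) of stage and receiver line up in the scene crop. I'll overlay predicted outlines to measure the offset.

```bash
python3 - <<'E'
from h import *
def circ(n,c,r,z):
    k=bot.camera_info(n);a=np.linspace(0,2*np.pi,200)
    P=np.c_[c[0]+r*np.cos(a),c[1]+r*np.sin(a),0*a+z]
    return cv2.projectPoints(P,k["rvec"],k["tvec"],k["camera_matrix"],None)[0][:,0]
out=[]
for n,f,x0,y0 in(("top","t3",275,170),("scene","s3",285,130)):
    im=cv2.resize(cv2.imread(f"pics/{f}.png")[y0:y0+90,x0:x0+80],None,fx=5,fy=5,interpolation=3)
    def d(c,r,z,col):
        p=(circ(n,c,r,z)-[x0,y0]+.5)*5
        cv2.polylines(im,[p.astype(np.int32)],True,col,1)
    st=(.4867,.0092)
    d(st,.038,.169,(0,0,255));d(st,.038,.145,(0,0,255))
    rc=(.4857,.0093)
    d(rc,.041,.085,(0,200,0))
    out.append(im)
cv2.imwrite("pics/ov.png",np.hstack(out))
E
```

```text
(no output)
```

View pics/ov.png

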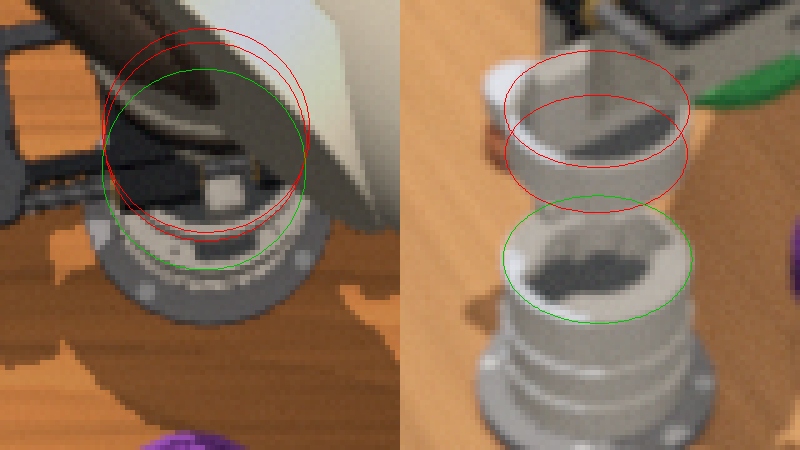

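>>> {"api": "drive_tool", "payload": {
  "steps": [1,0,8,0,0.004,0,0,0,0,8,0,0,0,0,0,0,8,0,0,0,0,0,0,8,0,0,0,0,0,0,0,0,0,0,0]
}}

```text
time: 9.72
tcp_pos: [0.4842, 0.0089, 0.141]
tool_rot: [-0.09, 0.996, 0.0, -0.002]
contact_force: [-0.6, -0.4, -1.7]
opening: 0.0139
gripper_force: 40.0
```

```bash
python3 s.py
```

```text
9.7167 [0.4842 0.0089 0.141 ] yaw -169.6964652867374 z [-0.0033 -0.0003 -1.    ] 
 [ 0.9609  0.788  -1.4128  2.0154  0.8691  1.1573  0.916 ] [-0.5958 -0.3852 -1.7072] [ 0.0785 -0.0598  0.0129] 0.013877648340279679 39.99672710895538
```

>>> {"api": "drive_tool", "payload": {
  "steps": [-1.5,0,3,0,-0.002,0,0,0,0,3,0,0,0,0,0,0,3,0,0,0,0,0,0,3,0,0,0,0,0,0,0,0,0,0,0]
}}

```text
time: 10.13
tcp_pos: [0.4866, 0.0091, 0.1306]
tool_rot: [-0.089, 0.996, -0.0, 0.0]
contact_force: [-0.1, -0.4, -2.2]
opening: 0.0135
gripper_force: 40.0
```

```bash
python3 s.py
```

```text
10.1333 [0.4866 0.0091 0.1306] yaw -169.73573654190494 z [ 0.001  0.    -1.   ] 
 [ 0.9479  0.7987 -1.3928  2.0211  0.8893  1.1391  0.9041] [-0.1477 -0.3575 -2.2316] [ 0.086  -0.0636 -0.0474] 0.01351200123470976 39.99652147293091
```

Lugs are 4.5 mm into the notches with no contact, so I'll continue down.

>>> {"api": "drive_tool", "payload": {
  "steps": [0,0,3,0,0,0,0,0,0,3,0,0,0,0,0,0,3,0,0,0,0,0,0,2,0,0,0,0,0,0,0,0,0,0,0]
}}

```text
time: 10.55
tcp_pos: [0.4866, 0.0092, 0.1196]
tool_rot: [-0.09, 0.996, -0.0, 0.0]
contact_force: [-0.5, -0.1, -3.2]
opening: 0.0137
gripper_force: 40.0
```

```bash
python3 s.py
```

```text
10.55 [0.4866 0.0092 0.1196] yaw -169.72923261237514 z [ 0.0008  0.0001 -1.    ] 
 [ 0.9359  0.81   -1.3731  2.0286  0.9076  1.123   0.8927] [-0.4653 -0.1009 -3.2037] [ 0.1342 -0.1568  0.0151] 0.013696809921229 39.99663233757019
```

>>> {"api": "drive_tool", "payload": {
  "steps": [0,0,2,0,0,0,0,0,0,1.5,0,0,0,0,0,0,1,0,0,0,0,0,0,0.5,0,0,0,0,0,0,0,0,0,0,0]
}}

```text
time: 10.97
tcp_pos: [0.4869, 0.0093, 0.1151]
tool_rot: [-0.09, 0.996, -0.0, 0.001]
contact_force: [0.1, -0.1, -2.2]
opening: 0.0137
gripper_force: 40.0
```

```bash
python3 s.py
```

```text
10.9667 [0.4869 0.0093 0.1151] yaw -169.7295317780731 z [ 0.0015  0.0001 -1.    ] 
 [ 0.9307  0.8147 -1.3648  2.0314  0.9158  1.1161  0.8876] [ 0.1242 -0.0631 -2.1888] [ 0.1261 -0.1232  0.0711] 0.013749608504590985 39.99659478664398
```

>>> {"api": "drive_tool", "payload": {
  "steps": [0,0,0.5,0,0,0,0,0,0,0.5,0,0,0,0,0,0,0,0,0,0,0]
}}

```text
time: 11.22
tcp_pos: [0.487, 0.0093, 0.115]
tool_rot: [-0.089, 0.996, -0.0, 0.001]
contact_force: [-3.4, -2.0, 7.9]
opening: 0.0141
gripper_force: 40.0
```

>>> {"api": "drive_tool", "payload": {
  "steps": [0,0,0,0,0,0.05,0,0,0,0,0,0,0.05,0,0,0,0,0,0,0.05,0,0,0,0,0,0,0.05,0,0,0,0,0,0,0,0]
}}

```text
time: 11.63
tcp_pos: [0.4877, 0.0096, 0.115]
tool_rot: [0.011, 1.0, 0.0, 0.002]
contact_force: [-0.9, -0.2, 5.2]
opening: 0.0139
gripper_force: 40.0
```

```bash
python3 s.py
```

```text
11.6333 [0.4877 0.0096 0.115 ] yaw 178.70607401275777 z [ 0.0032 -0.     -1.    ] 
 [ 0.9171  0.7801 -1.3307  2.0314  0.8848  1.0841  0.7101] [-0.8852 -0.2441  5.2289] [ 0.2155  0.1443 -0.0495] 0.013855480600722482 40.00429630279541
```

>>> {"api": "drive_tool", "payload": {
  "steps": [0,0,0,0,0.002,0.08,0,0,0,0,0,0,0.08,0,0,0,0,0,0,0.08,0,0,0,0,0,0,0.08,0,0,0,0,0,0,0.08,0]
}}

```text
time: 12.05
tcp_pos: [0.488, 0.0098, 0.115]
tool_rot: [0.21, 0.978, 0.001, 0.001]
contact_force: [-1.1, 0.1, 4.9]
opening: 0.0139
gripper_force: 40.0
```

```bash
python3 s.py
```

```text
12.05 [0.488  0.0098 0.115 ] yaw 155.79460637042462 z [ 0.0017  0.0007 -1.    ] 
 [ 0.8848  0.7144 -1.2586  2.0301  0.8156  1.0277  0.3655] [-1.084   0.1305  4.9331] [ 0.0912 -0.0311  0.167 ] 0.013868050769984293 40.000768303871155
```

>>> {"api": "drive_tool", "payload": {
  "steps": [0.9,-0.4,0,0,0,0.08,0,0,0,0,0,0,0.08,0,0,0,0,0,0,0.08,0,0,0,0,0,0,0.08,0,0,0,0,0,0,0.08,0]
}}

```text
time: 12.47
tcp_pos: [0.487, 0.0098, 0.115]
tool_rot: [0.4, 0.917, 0.001, 0.001]
contact_force: [-0.4, 0.3, 5.9]
opening: 0.0137
gripper_force: 40.0
```

>>> {"api": "drive_tool", "payload": {
  "steps": [0,0,0,0,0,0.08,0,0,0,0,0,0,0.08,0,0,0,0,0,0,0.08,0,0,0,0,0,0,0.08,0,0,0,0,0,0,0,0]
}}

```text
time: 12.88
tcp_pos: [0.487, 0.0099, 0.115]
tool_rot: [0.54, 0.841, 0.001, 0.001]
contact_force: [-0.9, -0.5, 6.1]
opening: 0.0139
gripper_force: 40.0
```

```bash
python3 s.py
```

```text
12.8833 [0.487  0.0099 0.115 ] yaw 114.58772480956524 z [ 0.0019  0.0003 -1.    ] 
 [ 0.8058  0.6012 -1.1124  2.0342  0.6824  0.935  -0.2451] [-0.9355 -0.4599  6.1377] [ 0.1916 -0.1065 -0.0945] 0.013890547097526865 40.0088095664978
```

>>> {"api": "drive_tool", "payload": {
  "steps": [0,0,0,0,0,0.05,0,0,0,0,0,0,0.05,0,0,0,0,0,0,0.05,0,0,0,0,0,0,0.05,0,0,0,0,0,0,0,0]
}}

```text
time: 13.3
tcp_pos: [0.487, 0.0098, 0.1149]
tool_rot: [0.621, 0.784, 0.001, 0.001]
contact_force: [-0.2, 0.4, 6.4]
opening: 0.0138
gripper_force: 40.0
```

```bash
python3 s.py
```

```text
13.3 [0.487  0.0098 0.1149] yaw 103.27818901287566 z [ 0.0016  0.0003 -1.    ] 
 [ 0.779   0.5745 -1.0691  2.0346  0.6454  0.9142 -0.4112] [-0.1849  0.3717  6.4498] [ 0.0364 -0.0701 -0.158 ] 0.013771043154598827 40.01087844371796
```

>>> {"api": "drive_tool", "payload": {
  "steps": [0,0,0,0,0,0.03,0,0,0,0,0,0,0.03,0,0,0,0,0,0,0,0]
}}

```text
time: 13.55
tcp_pos: [0.4862, 0.0099, 0.1149]
tool_rot: [0.643, 0.766, -0.0, 0.0]
contact_force: [-2.7, -0.1, 11.3]
opening: 0.0138
gripper_force: 40.0
```

```bash
python3 s.py
```

```text
13.55 [0.4862 0.0099 0.1149] yaw 99.95776075013447 z [ 0.0001 -0.0003 -1.    ] 
 [ 0.7706  0.5666 -1.0565  2.0353  0.6341  0.9097 -0.4604] [-2.6523 -0.0885 11.2656] [0.062  0.5513 0.1897] 0.013825039606719996 40.012181997299194
```

>>> {"api": "drive_tool", "payload": {
  "steps": [0,0,0,0,0,0.03,0,0,0,0,0,0,0.02,0,0,0,0,0,0,0,0]
}}

```text
time: 13.8
tcp_pos: [0.4852, 0.0099, 0.115]
tool_rot: [0.661, 0.75, -0.001, -0.0]
contact_force: [-6.0, -0.5, 15.6]
opening: 0.014
gripper_force: 40.1
```

```bash
python3 s.py
```

```text
13.8 [0.4852 0.0099 0.115 ] yaw 97.17540284791178 z [-0.0016 -0.0011 -1.    ] 
 [ 0.7633  0.5598 -1.046   2.0363  0.6242  0.9065 -0.5018] [-5.9816 -0.4791 15.6496] [-0.0296  1.3019  0.4412] 0.014021787917147322 40.10603964328766
```

>>> {"api": "drive_tool", "payload": {
  "steps": [0,1,-0.7,0,0,0,0,0,0,0,0,0,0.03,0,0,0,0,0,0,0.02,0,0,0,0,0,0,0,0]
}}

```text
time: 14.13
tcp_pos: [0.4847, 0.01, 0.115]
tool_rot: [0.68, 0.734, -0.002, -0.001]
contact_force: [-8.7, -0.1, 14.1]
opening: 0.0143
gripper_force: 40.8
```

```bash
python3 s.py
```

```text
14.1333 [0.4847 0.01   0.115 ] yaw 94.37816295334301 z [-0.0041 -0.0016 -1.    ] 
 [ 0.7552  0.5543 -1.0348  2.0353  0.6142  0.9048 -0.5426] [-8.6777 -0.1129 14.0797] [-0.0239  1.7003  0.7824] 0.014252681658687958 40.75136125087738
```

The stop is felt: the moment is rising and the stage is beginning to slip in the pads. I'll ease off and release.

>>> {"api": "drive_tool", "payload": {
  "steps": [0,0.5,-0.7,0,0,-0.02,0,0,0,0,0,0,0,0.1,0,0,0,0,0,0,0.4,0,0,0,0,0,0,0.6,0,0,0,0,0,0,0.6]
}}

```text
time: 14.55
tcp_pos: [0.4877, 0.0094, 0.1154]
tool_rot: [0.674, 0.739, 0.0, -0.0]
contact_force: [-0.1, -0.2, 0.8]
opening: 0.0295
gripper_force: 0.0
```

>>> {"api": "drive_tool", "payload": {
  "steps": [0,0,0,0,0,0,0.6,0,0,-10,0,0,0,0.6,0,0,-20,0,0,0,0.6,0,0,-30,0,0,0,0.6,0,0,-30,0,0,0,0.6]
}}

```text
time: 14.97
tcp_pos: [0.4869, 0.0098, 0.2066]
tool_rot: [0.674, 0.739, -0.0, -0.001]
contact_force: [1.1, -0.1, -0.4]
opening: 0.0543
gripper_force: 0.0
```

>>> {"api": "drive_tool", "payload": {
  "steps": [0,-36,-20,0,0,0,0.6,0,-36,-10,0,0,0,0.6,0,-36,0,0,0,0,0.6,0,-36,0,0,0,0,0.6,0,0,0,0,0,0,0.6]
}}

```text
time: 15.38
tcp_pos: [0.3713, -0.0095, 0.2345]
tool_rot: [0.679, 0.734, -0.012, -0.001]
contact_force: [-0.3, -0.6, 0.6]
opening: 0.055
gripper_force: 0.0
```

```bash
python3 s.py; python3 - <<'E'
from h import *
t=bot.snapshot("top");s=bot.snapshot("scene")
cv2.imwrite("pics/t4.png",t);cv2.imwrite("pics/s4.png",s)
cv2.imwrite("pics/c4.png",np.hstack([cv2.resize(t[160:240,280:360],(400,400),interpolation=3),cv2.resize(s[140:220,285:365],(400,400),interpolation=3)]))
E
```

```text
15.3833 [ 0.3713 -0.0095  0.2345] yaw 94.54489471304812 z [-0.0171 -0.0164 -0.9997] 
 [ 1.2404 -0.0295 -1.2565  2.1505 -0.014   1.0176  0.0709] [-0.2818 -0.626   0.6079] [-0.0591 -0.0496 -0.0119] 0.054977240497971036 0.0
```

View pics/c4.png

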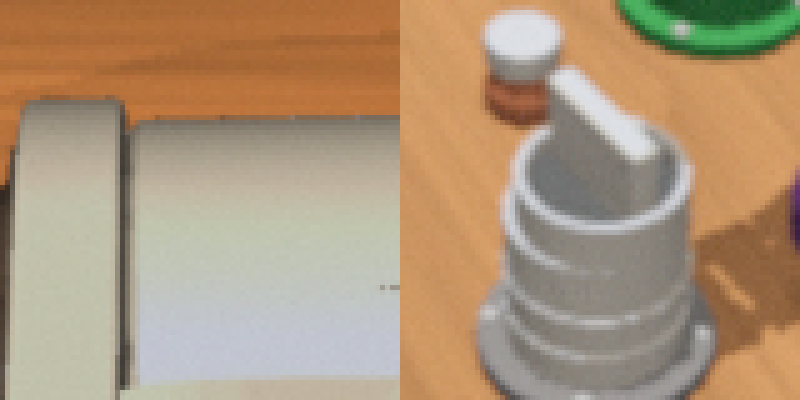

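The stage sits seated and level on the rim. In the scene crop its bar runs from about (565,75) to (645,152); I'll compute its angle.

```bash
python3 - <<'E'
from h import *
a=ray("scene",318.4,153.9,.143);b=ray("scene",333.7,169.8,.143)
d=a-b;print(a,b,np.linalg.norm(d),np.degrees(np.arctan2(d[1],d[0])))
# edge of bar top via bright mask
s=cv2.imread("pics/s4.png")[150:176,312:340];g=(s.min(2)>205).astype(np.uint8)
n,l,st,c=cv2.connectedComponentsWithStats(g);k=1+st[1:,4].argmax()
v,u=np.where(l==k);P=np.array([ray("scene",x+312,y+150,.143)[:2] for x,y in zip(u,v)])
r=cv2.minAreaRect((P*1000).astype(np.float32));print(len(P),r)
w,V=np.linalg.eigh(np.cov(P.T));print(np.degrees(np.arctan2(V[1,1],V[0,1])),P.mean(0))
E
```

```text
[ 0.4869 -0.0159  0.143 ] [0.4815 0.044  0.143 ] 0.06014291313197258 -84.84869601225121
101 ((486.5740966796875, 13.53370475769043), (12.167718887329102, 60.94636535644531), 10.954046249389648)
98.51706083423453 [0.48637327 0.01438614]
```

```bash
python3 -c "
from workcell import bot
print(bot.close_job())"
```

```text
the job is handed in; nothing more can be done
None
```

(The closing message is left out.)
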